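# Fit the battery and raise the worktop lamp

### The job

Get the cordless worktop lamp ready: first, with the lamp still down, put the loose battery block into the open recess in the lamp's base and press it down until it sits flush. Then squeeze in the button on the lamp head to free the catch, draw the head straight up past its first stop to its second stop, and finish still gripping the head fully extended, because it springs back down if let go. Leave the two mills, the spoon and the glass cup where they are.

Things in the scene. Friction and masses are not known exactly. Their poses are not given: they have to be found in the camera images.
- lamp: Lamp base, fixed to the worktop by its suction foot: grey slab 90 (x) x 190 (y) x 46 mm high with a 3 mm steel trim line; origin at the centre of its underside, z up, y along its length. The battery recess is in the top at y = -45 mm, the telescoping mast with the lamp head at y = +45 mm; the face with the head's button looks along -x (towards the robot, give or take the base's turn).
- lamp_recess (a point): Centre of the mouth of the battery recess, level with the base's top (46 mm above the worktop); axes as the base. The recess is 38 (x) x 60 (y) mm, so the block has 2 mm to spare on every side, with a 3 mm chamfer round the mouth. Its contact floor starts 26 mm below the mouth, so a block set in stands 14 mm proud; the floor gives way by 14 mm under a push of about 5 N (stays where it is pushed, does not spring back) and then stops hard with the block flush.
- lamp_floor (a joint): How far the recess's contact floor is pushed down (m): 0 at the start, 0.014 at the bottom, when the block is flush.
- battery: Loose battery block, dark plastic with ribbed sides, 34 (x) x 56 (y) x 40 mm high, about 0.14 kg, standing upright on the worktop; origin at the centre of its underside, z up. It fits the recess with its y along the base's y, either way round.
- battery_top (a point): Centre of the battery's top face, 40 mm above its underside.
- lamp_head: Lamp head on top of the mast: aluminium block 40 (x) x 60 (y) x 42 mm high, with a light bar 30 mm wide and 14 mm thick, its top 2 mm below the block's top, reaching to y = +102 mm. Origin at the centre of the block's underside, axes as the base; when down its underside is 57 mm above the worktop, fully extended 147 mm. It can only move straight up and down.
- lamp_grip (a point): Point to grip the head, 24 mm above its underside, midway between the pressed-in button on its -x side and its flat +x side. Fingers closing along x pinch 47 mm over the button when it is out and 41 mm when it is fully in. When down, this point is 81 mm above the worktop; fully extended 171 mm.
- lamp_button (a joint): Travel of the button on the head's -x face (m), 22 (y) x 20 (z) mm, centred at the height of lamp_grip: 0 out (7 mm proud), 0.006 fully in. Its spring takes 2 N to start and 5 N fully in. From 4 mm in, it frees the catch that locks the head down; it matters only while the head leaves its lowest place.
- lamp_stem (a joint): Extension of the thin upper tube (m): 0 down, 0.045 at the first stop. It comes out first, against 3 to 4.5 N.
- lamp_tube (a joint): Extension of the thick lower tube (m): 0 down, 0.045 at the second stop. It follows once the upper tube is at its stop, against 7 to 10 N. Head fully up = both at 0.045, 90 mm in all; the springs draw it all back if let go.
- mill_a: Salt mill, glass with grey top, 44 mm across and 90 mm high, standing near the battery; origin at its foot. Leave it.
- mill_b: The second such mill. Leave it.
- spoon: Red-handled teaspoon 132 mm long lying near the front edge. Leave it.
- cup: Smoked-glass cup 136x163x74 mm at the left. Leave it.
There are look-alikes about, which are no part of the job. Several things look just like the battery: the one meant starts farthest to the robot's left.

How it is judged:
By the outcome, as a careful person would: the job done as asked, in the order asked, and still so for the second after the job is handed in, while the arm keeps its last pose, push and grip.
It also fails if it takes over 59 s, if anything falls off the work surface, if the arm or the gripper's body presses on something with over 40 N, if the wrist force passes 120 N, or if a joint passes its speed limit or range.

### The arm

A 7-joint arm with a two-finger parallel gripper is mounted at the origin on a cart in front of the work surface, level with it; the furniture and walls round the work are solid. World frame = base frame: x ahead of the robot, y to its left, z up, the work surface at z = 0. Lengths are in m, angles in rad, forces in N, time in s.
With the tool pointing down it reaches from about 0.4 to 0.85 m from the base axis. Payload 10.4 kg.
Tool frame: the origin (TCP) lies at the very end of the fingers, on their centre line; the grasp point (between the pads) lies 19 mm behind it; z points along the fingers, y is the direction in which the jaws open and shut (so a half turn about z gives the same grasp; the last joint's range is limited). The gripper opens to 87 mm and grips with 3 to 60 N. Pads are 19 mm wide; open, the fingers measure 117 mm over their backs; the gripper's body (75 mm by 190 mm) begins 51 mm behind the grasp point.
Start: joints at [1.146, 0.332, -0.065, 1.46, 0.022, 1.35, -0.088], TCP at [0.244, -0.575, 0.223] pointing down, gripper open.
Joint ranges: [-2.6, 2.6], [-0.5, 2.12], [-1.47, 1.34], [0.16, 2.42], [-1.27, 4.41], [0.06, 2.06], [-2.6, 2.6]. Speed limits (rad/s): [2.22, 2.22, 2.79, 2.79, 3.14, 3.14, 3.14].

### API

Orientations are given as a unit quaternion [x, y, z, w].
In Python, from bench import r, eyes, job gives the robot as it stands. The module is installed in compiled form; this text tells all that it offers.
- The arm moves only by the tool play_rows, never from a script. Its argument "motion" is a list of rows, each a list of 7 numbers: the shift along the tool's x, y, z as a fraction of full scale, then the turn, a rotation vector about the tool's x, y, z as a fraction of full scale, then the opening in per cent of the stroke, from 0 (shut) to 100 (fully open). A call has 1 to 5 rows; each row is the pose to reach, as a shift and turn from the pose commanded when the call began, along the tool's axes at that moment; what a row does not reach only later rows make up. Full scale, the value 1, is 0.2 m for a shift and 90 degrees for a turn. A row lasts 1/8 s, in which the tool goes at most 62.5 mm and 10.7 degrees, less where a joint would pass 70% of its speed; a pose out of reach is approached as far as the arm can. A call with a number of a shift or a turn outside -1 to 1 is refused whole. A call with a gripper value outside its range is refused whole. The fingers move at their own pace and stop on an object; "squeeze" is the grip in N (left out, the last holds). Time passes only in rows, so rows that repeat a pose let the fingers close. It gives the time, the measured TCP pose, the force and the opening at its end, in the units of the state.
- r.read_state(): the state, without advancing time (a new reading comes with each control period).
- eyes.camera(name): name is "side" or "top"; returns a dict with "image" (480x640x3 uint8, red, green, blue), "mtx" (3x3 intrinsics, pixels), "R" (3x3) and "t" (3): a world point X has camera coordinates R X + t. Camera axes: x right, y down, z forward; pixel columns grow to the right and rows downward; lengths in m; the calibration is good to about 2 mm. A picture is of the moment at which its call begins. There is no depth.
- job.close_job(): hands the job in, once; it reports no verdict.
Trained networks look in a picture, given as the dict that the camera call returned (one of the last four; its "shot" number tells which), for a name from the list of things; names that differ only in an ending like _2 or _b are one class to them, and where a whole thing is asked for, a point or a joint stands for the part that bears it (a point fixed in the world has none). Each returns a list of dicts, best first, with "p" (0 to 1); they miss things now and then, are a little off and sometimes report something else, mostly with a low value. They report only what shows in the picture. A call takes as long as a camera call. They do not tell look-alikes from the thing itself.
- eyes.regions_of(picture, label): "region" (480x640 bool, what is visible of it) and "xy" ([column, row] in pixels, amid what is visible of it).
- eyes.landmark_of(picture, label): "xy" ([column, row] in pixels: a listed point, or the origin of a listed thing).
The state is a dict: "time": time; "joint_positions": joint angles; "joint_vel": joint speeds; "joint_torque": joint torques, N m; "ee_pos": TCP position; "eef_rot": TCP orientation; "ft_force": force on the tool from outside, world axes, zero at the start; "torque": the same for the moment, N m; "width": finger opening in m.
Only numpy, scipy, OpenCV 4.12 (cv2) and the standard library are available. Lean on these libraries where they do the work, as an engineer would, in place of code of your own. Each camera call takes 0.05 s, during which the arm holds its last target. There are 200 camera calls.

## Working session

There is one attempt and no reset: what is moved stays moved. The work goes in short steps, Python scripts to look and compute and a tool call to move; the robot and the scene stay as the last step left them, time stands still between calls to the robot, and variables do not carry over. Pictures are saved under pics/ and viewed, about 8 in all and at most 12, crops included, and the job is handed in when it is done.

Besides the shell and the picture viewer there is one more tool, called as a command line: name --pt "numbers of a row" for each row, then --argument value for the rest. play_rows: Moves the arm, as the interface text tells. Shift numbers are shares of 0.2 m and turn numbers shares of 90 degrees, none past 1 either way. Its arguments: {"type":"object","properties":{"motion":{"type":"array","items":{"type":"array","items":{"type":"number"}}},"squeeze":{"type":"number"}},"required":["motion"]}

```bash
mkdir -p pics; cat > h.py <<'E'
import numpy as np, cv2
from bench import r, eyes, job
from scipy.spatial.transform import Rotation as Ro
def ray(p,xy):
    d=np.linalg.inv(p["mtx"])@[xy[0],xy[1],1]; R=p["R"]; return -R.T@p["t"], R.T@d
def onz(p,xy,z):
    c,d=ray(p,xy); return c+d*(z-c[2])/d[2]
def proj(p,X):
    c=p["mtx"]@(p["R"]@np.asarray(X)+p["t"]); return c[:2]/c[2]
def save(p,n,box=None,f=1):
    im=cv2.cvtColor(p["image"],cv2.COLOR_RGB2BGR)
    if box: im=im[box[1]:box[3],box[0]:box[2]]
    cv2.imwrite("pics/"+n,cv2.resize(im,None,fx=f,fy=f,interpolation=cv2.INTER_CUBIC))
def tri(p1,a,p2,b):
    c1,d1=ray(p1,a);c2,d2=ray(p2,b);d1/=np.linalg.norm(d1);d2/=np.linalg.norm(d2)
    s=np.linalg.lstsq(np.c_[d1,-d2],c2-c1,rcond=None)[0]
    P,Q=c1+s[0]*d1,c2+s[1]*d2; return (P+Q)/2,np.linalg.norm(P-Q)
E
python3 - <<'E'
from h import *
np.set_printoptions(precision=4,suppress=True)
s=r.read_state();print(s)
for n in("top","side"):
    p=eyes.camera(n);save(p,n+"0.png");print(n,-p["R"].T@p["t"])
    Z=dict(battery_top=.04,battery=0,lamp=0,lamp_recess=.046,lamp_grip=.081,lamp_head=.057,mill_a=0,spoon=0,cup=0)
    for l,z in Z.items():
        for o in eyes.landmark_of(p,l): print(l,round(o["p"],2),np.array(o["xy"]),onz(p,o["xy"],z))
E
```

```text
{'time': 0.0, 'joint_positions': array([ 1.1464,  0.3329, -0.0647,  1.461 ,  0.0216,  1.3499, -0.0885]), 'joint_vel': array([-0.0004, -0.0002, -0.0009, -0.0006, -0.0006,  0.0006,  0.0017]), 'joint_torque': array([  0.0001, -62.3257,   0.025 , -38.9893,  -0.0613,   0.0399,
         0.0001]), 'ee_pos': array([ 0.2443, -0.5749,  0.2218]), 'eef_rot': array([ 0.9799,  0.1996, -0.0002, -0.0007]), 'ft_force': array([-0.2712, -0.2848, -0.0258]), 'torque': array([ 0.026 , -0.0128, -0.0108]), 'width': 0.08690770225300014}
top [-0.0982  0.1335  1.5431]
battery_top 0.79 [378.6 231.9] [ 0.4353 -0.2331  0.04  ]
battery_top 0.77 [418.  233.5] [ 0.3947 -0.3439  0.04  ]
battery_top 0.65 [434.4 189.4] [ 0.5169 -0.4465  0.04  ]
battery_top 0.62 [485.9 193.8] [ 0.4547 -0.5923  0.04  ]
battery 0.86 [432.  191.5] [ 0.5286 -0.4518  0.    ]
battery 0.78 [479.9 199.5] [ 0.4567 -0.5854  0.    ]
battery 0.67 [379.  233.4] [ 0.4445 -0.2423  0.    ]
battery 0.6 [412.5 238.5] [ 0.3974 -0.3345  0.    ]
lamp 0.89 [267.4 250.1] [0.4957 0.1002 0.    ]
lamp_recess 0.74 [281.6 246.3] [0.4768 0.0579 0.046 ]
lamp_recess 
[... 668 characters left out ...]
4 375.4] [ 0.4629 -0.5817  0.    ]
battery 0.72 [393. 334.] [ 0.5304 -0.4552 -0.    ]
battery 0.71 [326.4 317. ] [ 0.3884 -0.3467  0.    ]
battery 0.57 [336.9 293. ] [ 0.4434 -0.2522  0.    ]
lamp 0.68 [321.9 230.1] [0.4933 0.1126 0.    ]
lamp_recess 0.61 [322.2 225.5] [0.482  0.0612 0.046 ]
lamp_recess 0.52 [319.2 212.6] [0.4954 0.1554 0.046 ]
lamp_grip 0.77 [321.7 203.5] [0.5041 0.1524 0.081 ]
lamp_head 0.51 [321.2 211.8] [0.4983 0.1381 0.057 ]
mill_a 0.81 [362.2 312.3] [ 0.4841 -0.3529 -0.    ]
mill_a 0.59 [336.  263.9] [ 0.4817 -0.107   0.    ]
spoon 0.43 [295.4 269.4] [ 0.3562 -0.1032  0.    ]
spoon 0.2 [320.  213.1] [0.5184 0.2396 0.    ]
cup 0.6 [360.5 312.3] [ 0.4798 -0.3517  0.    ]
```

View pics/top0.png

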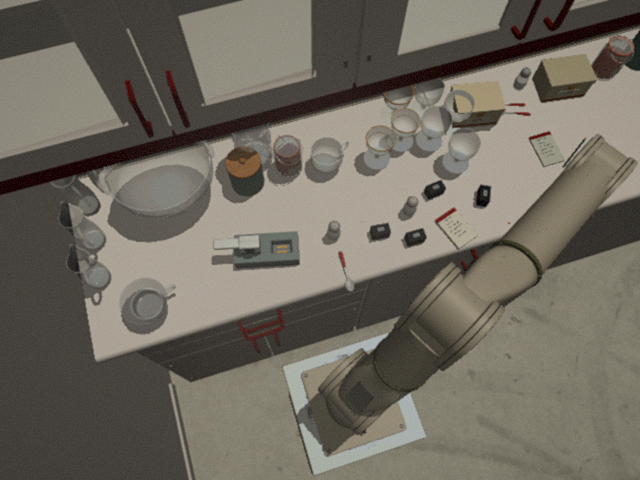

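View pics/side0.png

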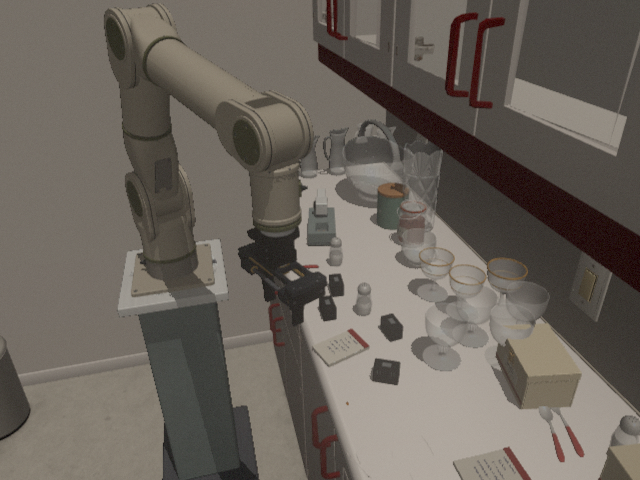

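Four look-alike blocks (top view): (380,231), (416,238), (434,190), (484,195). The one at (380,231), y≈-0.237, is farthest to the robot's left, so that is the one meant. I'll confirm it in an enlarged crop and fit the poses from both views.

```bash
cat >> h.py <<'E'
from scipy.optimize import minimize
def hull(p,X,m):
    q=np.array([proj(p,x) for x in X])*8; cv2.fillConvexPoly(m,cv2.convexHull(q.round().astype(np.int32)),1,shift=3)
def corners(lo,hi): return np.array([[x,y,z] for x in(lo[0],hi[0]) for y in(lo[1],hi[1]) for z in(lo[2],hi[2])])
def fit(obs,boxes,x0):
    # obs: list (pic, mask); upsample by 4
    S=4;O=[]
    for p,m in obs:
        ys,xs=np.nonzero(m);x1,y1=xs.min()-12,ys.min()-12
        g=m[y1:ys.max()+12,x1:xs.max()+12].astype(np.float32)
        g=cv2.resize(g,None,fx=S,fy=S,interpolation=cv2.INTER_LINEAR)
        K=np.array([[S,0,-S*x1+S/2-.5],[0,S,-S*y1+S/2-.5],[0,0,1]])@p["mtx"]
        O.append((dict(mtx=K,R=p["R"],t=p["t"]),g))
    def cost(v):
        c=0;R=Ro.from_euler("z",v[2]).as_matrix()
        for p,g in O:
            m=np.zeros(g.shape,np.uint8)
            for b in boxes: hull(p,b@R.T+[v[0],v[1],0],m)
            c+=np.abs(m-g).sum()/g.sum()
        return c
    best=None
    for a in x0[2]:
        s=minimize(cost,[x0[0],x0[1],a],method="Nelder-Mead",options=dict(initial_simplex=np.array([[x0[0],x0[1],a],[x0[0]+.012,x0[1],a],[x0[0],x0[1]+.012,a],[x0[0],x0[1],a+.25]]),xatol=1e-4,fatol=1e-4))
        if best is None or s.fun<best.fun: best=s
        print("  ",round(np.degrees(a)),s.x.round(4),np.degrees(s.x[2]).round(1),round(s.fun,3))
    return best.x
BAT=[corners([-.017,-.028,0],[.017,.028,.04])]
LAMP=[corners([-.045,-.095,0],[.045,.095,.046]),corners([-.012,.033,.04],[.012,.057,.06])]
HEAD=[corners([-.02,.015,.057],[.02,.075,.099]),corners([-.015,.045,.083],[.015,.147,.097])]
E
python3 - <<'E'
from h import *
P={n:eyes.camera(n) for n in("top","side")}
def near(p,l,X):
    for o in eyes.regions_of(p,l):
        if np.linalg.norm(np.array(o["xy"])-proj(p,X))<15: print(l,o["p"],o["xy"],o["region"].sum()); return o["region"]
    print("none",l,[(o["p"],o["xy"]) for o in eyes.regions_of(p,l)])
B=[.443,-.24,.02];L=[.495,.105,.04]
ob={n:near(p,"battery",B) for n,p in P.items()}
ol={n:near(p,"lamp",L) for n,p in P.items()}
ims=[]
for n,p in P.items():
    im=p["image"].copy()
    for m,c in((ob[n],(255,0,0)),(ol[n],(0,255,0))): 
        if m is not None: cv2.drawContours(im,cv2.findContours(m.astype(np.uint8),0,1)[0],-1,c,1)
    u,v=(225,205) if n=="top" else (265,180)
    for q in(p["image"],im):
        ims.append(cv2.resize(q[v:v+(70 if n=="top" else 120),u:u+(180 if n=="top" else 120)],None,fx=2.2 if n=="top" else 2.2,fy=2.2,interpolation=2))
w=max(i.shape[1] for i in ims)
f=lambda i:cv2.copyMakeBorder(i,0,0,0,w-i.shape[1],0)
a=np.vstack([f(ims[0]),f(ims[1])]);b=np.vstack([f(ims[2]),f(ims[3])]);
h=max(a.shape[0],b.shape[0]);a=cv2.copyMakeBorder(a,0,h-a.shape[0],0,0,0);b=cv2.copyMakeBorder(b,0,h-b.shape[0],0,0,0)[:,:270]
cv2.imwrite("pics/crop.png",cv2.cvtColor(np.hstack([a,b]),4))
A=np.radians([-60,-30,0,30,60,90])
for k in(["top","side"],["top"],["side"]):
    print(k)
    print("bat",fit([(P[n],ob[n]) for n in k if ob[n] is not None],BAT,(.443,-.24,A)))
    print("lamp",fit([(P[n],ol[n]) for n in k if ol[n] is not None],LAMP+HEAD,(.495,.105,np.radians([-20,0,20]))))
E
```

```text
battery 0.78 [381.1, 230.4] 306
battery 0.64 [335.8, 285.8] 320
lamp 0.93 [262.3, 247.7] 2285
lamp 0.68 [320.0, 217.7] 1243
['top', 'side']
   -60 [ 0.4445 -0.242  -0.0996] -5.7 0.208
   -30 [ 0.4445 -0.2421 -0.1187] -6.8 0.207
   0 [ 0.4445 -0.2418 -0.1103] -6.3 0.206
   30 [ 0.4445 -0.242  -0.1158] -6.6 0.206
   60 [ 0.4429 -0.2396  1.3136] 75.3 1.062
   90 [ 0.4444 -0.2418  3.0324] 173.7 0.207
bat [ 0.44447587 -0.24176149 -0.1103381 ]
   -20 [ 0.489   0.1019 -0.2444] -14.0 0.178
   0 [ 0.4892  0.1026 -0.2441] -14.0 0.179
   20 [ 0.4895  0.1023 -0.2482] -14.2 0.178
lamp [ 0.48902777  0.10194644 -0.24436371]
['top']
   -60 [ 0.444  -0.2427 -0.1381] -7.9 0.086
   -30 [ 0.444  -0.2425 -0.1341] -7.7 0.085
   0 [ 0.4441 -0.2427 -0.1212] -6.9 0.086
   30 [ 0.4439 -0.2427 -0.1459] -8.4 0.086
   60 [ 0.4439 -0.2425 -0.1337] -7.7 0.085
   90 [ 0.444  -0.2425  2.9991] 171.8 0.086
bat [ 0.4439792  -0.24254738 -0.13405153]
   -20 [ 0.4889  0.1012 -0.2402] -13.8 0.074
   0 [ 0.4885  0.1005 -0.2443] -14.0 0.075
   20 [ 0.4886  0.1012 -0.2429] -13.9 0.074
lamp [ 0.48891078  0.10122442 -0.24023792]
['side']
   -60 [ 0.4456 -0.2388 -0.0974] -5.6 0.087
   -30 [ 0.4455 -0.2388 -0.0945] -5.4 0.087
   0 [ 0.4454 -0.2387 -0.0985] -5.6 0.087
   30 [ 0.4454 -0.2388 -0.1038] -5.9 0.087
   60 [ 0.444  -0.2374  1.2821] 73.5 0.487
   90 [ 0.445  -0.2389  1.2815] 73.4 0.488
bat [ 0.445514   -0.23876164 -0.09445881]
   -20 [ 0.4909  0.107  -0.2485] -14.2 0.089
   0 [ 0.4918  0.1109 -0.2467] -14.1 0.096
   20 [ 0.4907  0.1068 -0.2482] -14.2 0.089
lamp [ 0.49070865  0.10677041 -0.24821244]
```

View pics/crop.png

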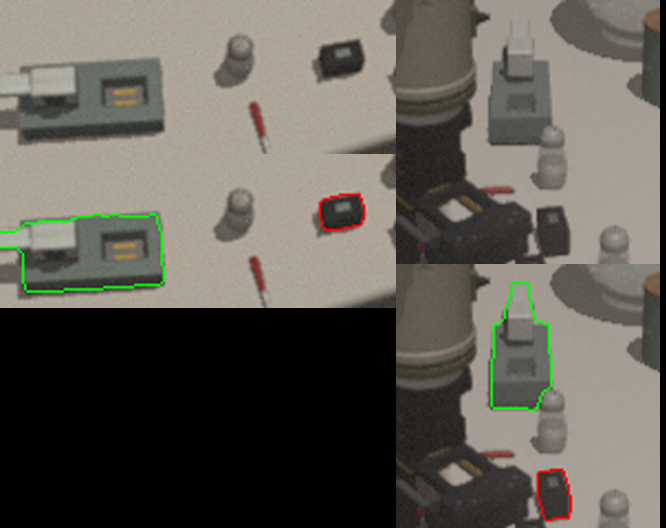

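The crop shows the meant block at (381,231) in the top view: dark, upright, with nothing like it farther left. The fitted outlines agree across both views: battery ≈(0.4445,-0.242) at yaw -6.5°, lamp ≈(0.489,0.102) at yaw -14°. Next I'll compute the first move.

```bash
cat >> h.py <<'E'
def go(pos,yaw):
    s=r.read_state(); R=Ro.from_quat(s["eef_rot"])
    a=np.radians(yaw); y=np.array([np.cos(a),np.sin(a),0]); z=np.array([0,0,-1.]); x=np.cross(y,z)
    T=Ro.from_matrix(np.c_[x,y,z])
    sh=R.inv().apply(np.asarray(pos)-s["ee_pos"]); w=np.degrees((R.inv()*T).as_rotvec())
    print("t",s["time"],"pos",s["ee_pos"].round(4),"j",s["joint_positions"].round(2),"w",round(s["width"],4),"F",np.round(s["ft_force"],1))
    print("shift",(sh/.2).round(4),"turn",(w/90).round(4))
E
python3 -c "
from h import *
go([.4445,-.242,.19],-6.5)"
```

```text
t 1.3 pos [ 0.2444 -0.5753  0.2226] j [ 1.15  0.33 -0.06  1.46  0.02  1.35 -0.09] w 0.0868 F [-0.2 -0.  -0.4]
shift [ 1.5723 -1.1424  0.1628] turn [ 0.     0.    -0.672]
```

play_rows --pt "0.9 -0.65 0.0 0 0 -0.4 100" --pt "0.9 -0.65 0.0 0 0 -0.4 100" --pt "0.9 -0.65 0.0 0 0 -0.4 100" --pt "0.9 -0.65 0.0 0 0 -0.4 100" --pt "0.9 -0.65 0.0 0 0 -0.4 100"

```text
time: 1.92
ee_pos: [0.3609, -0.3833, 0.223]
eef_rot: [0.869, 0.494, 0.0, 0.0]
ft_force: [-0.0, -0.5, 0.9]
width: 0.0868
```

```bash
python3 -c "
from h import *
go([.4445,-.242,.17],-6.5)"
```

```text
t 1.925 pos [ 0.3609 -0.3833  0.223 ] j [ 0.98  0.13 -0.27  1.71  0.04  1.31  0.16] w 0.0868 F [-0.  -0.5  0.9]
shift [ 0.8209 -0.0025  0.2649] turn [ 5.000e-04  1.000e-04 -2.697e-01]
```

play_rows --pt "0.82 0 0.26 0 0 -0.27 100" --pt "0.82 0 0.26 0 0 -0.27 100" --pt "0.82 0 0.26 0 0 -0.27 100" --pt "0.82 0 0.26 0 0 -0.27 100" --pt "0.82 0 0.26 0 0 -0.27 100"

```text
time: 2.55
ee_pos: [0.4431, -0.2465, 0.1706]
eef_rot: [0.748, 0.663, -0.0, 0.0]
ft_force: [0.1, -0.7, 0.0]
width: 0.0871
```

```bash
python3 - <<'E'
from h import *
P={n:eyes.camera(n) for n in("top","side")}
a=cv2.resize(P["top"]["image"][180:280,320:450],None,fx=3,fy=3,interpolation=2);b=cv2.resize(P["side"]["image"][220:320,280:410],None,fx=3,fy=3,interpolation=2)
cv2.imwrite("pics/near.png",cv2.cvtColor(np.hstack([a,b]),4))
go([.4445,-.242,.025],-6.5)
for n,p in P.items():
    print(n,"battery_top expected",proj(p,[.4445,-.242,.04]),[(round(o["p"],2),o["xy"]) for o in eyes.landmark_of(p,"battery_top")])
E
```

```text
t 2.65 pos [ 0.443  -0.2467  0.1708] j [ 0.82  0.14 -0.43  1.82  0.06  1.2   0.25] w 0.0871 F [-0.1 -0.1  0.5]
shift [0.0248 0.0046 0.7289] turn [ 0.0001  0.0004 -0.0046]
top battery_top expected [380.35381434 228.38224013] [(0.77, [485.1, 192.3]), (0.75, [380.0, 230.0]), (0.53, [437.0, 187.6])]
side battery_top expected [336.21652985 279.01911818] [(0.94, [389.1, 324.8]), (0.82, [326.5, 300.2]), (0.81, [386.2, 361.3]), (0.77, [336.4, 277.1])]
```

View pics/near.png

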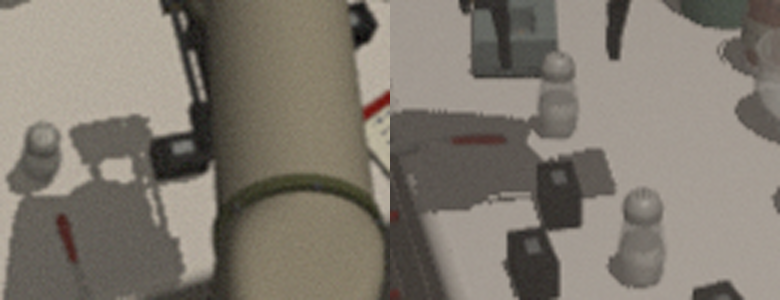

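The near view shows the block undisturbed and in place under the fingers (top view (380,230), side view (336,277)), matching the estimate. Now I'll go down and grip.

play_rows --pt "0.025 0.005 0.2 0 0 0 100" --pt "0.025 0.005 0.4 0 0 0 100" --pt "0.025 0.005 0.6 0 0 0 100" --pt "0.025 0.005 0.73 0 0 0 100" --pt "0.025 0.005 0.73 0 0 0 100"

```text
time: 3.38
ee_pos: [0.4438, -0.2398, 0.0232]
eef_rot: [0.748, 0.664, -0.001, -0.002]
ft_force: [-0.3, -0.3, 0.9]
width: 0.087
```

play_rows --pt "0 0 0 0 0 0 20" --pt "0 0 0 0 0 0 20" --pt "0 0 0 0 0 0 20" --pt "0 0 0 0 0 0 20" --pt "0 0 0 0 0 0 20" --squeeze 25

```text
time: 4.0
ee_pos: [0.4453, -0.2398, 0.0247]
eef_rot: [0.747, 0.665, 0.0, 0.0]
ft_force: [-0.0, -0.0, 0.8]
width: 0.045
```

play_rows --pt "0 0 0 0 0 0 20" --pt "0 0 0 0 0 0 20" --pt "0 0 0 0 0 0 20" --pt "0 0 0 0 0 0 20"

```text
time: 4.5
ee_pos: [0.4452, -0.2397, 0.0245]
eef_rot: [0.747, 0.665, -0.0, -0.0]
ft_force: [-1.0, 0.4, 1.3]
width: 0.0337
```

play_rows --pt "0 0 -0.25 0 0 0 20" --pt "0 0 -0.5 0 0 0 20" --pt "0 0 -0.75 0 0 0 20" --pt "0 0 -0.8 0 0 0 20" --pt "0 0 -0.8 0 0 0 20"

```text
time: 5.12
ee_pos: [0.4452, -0.2398, 0.1843]
eef_rot: [0.747, 0.665, -0.0, 0.0]
ft_force: [-0.3, -0.2, -0.9]
width: 0.0339
```

```bash
python3 - <<'E'
from h import *
go([.478,.058,.185],-14)
E
```

```text
t 5.125 pos [ 0.4452 -0.2398  0.1843] j [ 0.82  0.12 -0.45  1.8   0.06  1.23  0.24] w 0.0339 F [-0.3 -0.2 -0.9]
shift [ 1.4981 -0.0104 -0.0041] turn [0.0002 0.0002 0.0813]
```

Gripped at 33.9 mm, as the block's size says. Next I carry it over the recess.

play_rows --pt "0.3 0 0 0 0 0.04 20" --pt "0.6 0 0 0 0 0.08 20" --pt "0.9 -0.005 0 0 0 0.08 20" --pt "1 -0.01 0 0 0 0.08 20" --pt "1 -0.01 0 0 0 0.08 20"

```text
time: 5.75
ee_pos: [0.4657, -0.0394, 0.1828]
eef_rot: [0.786, 0.618, -0.001, -0.001]
ft_force: [0.3, -0.6, -1.5]
width: 0.0338
```

```bash
python3 - <<'E'
from h import *
go([.478,.058,.125],-14)
E
```

```text
t 5.75 pos [ 0.4657 -0.0394  0.1828] j [ 0.6   0.05 -0.62  1.88  0.03  1.22 -0.27] w 0.0338 F [ 0.3 -0.6 -1.5]
shift [ 0.4876 -0.0546  0.2894] turn [-0.0017 -0.0001  0.0034]
```

play_rows --pt "0.2 -0.02 0.1 0 0 0 20" --pt "0.4 -0.05 0.2 0 0 0 20" --pt "0.488 -0.055 0.25 0 0 0 20" --pt "0.488 -0.055 0.25 0 0 0 20" --pt "0.488 -0.055 0.25 0 0 0 20"

```text
time: 6.38
ee_pos: [0.4792, 0.0546, 0.1342]
eef_rot: [0.788, 0.616, -0.0, -0.0]
ft_force: [0.5, 0.3, -1.7]
width: 0.0339
```

```bash
python3 - <<'E'
from h import *
P={n:eyes.camera(n) for n in("top","side")}
go([.478,.058,.080],-14)
for n,p in P.items():
  for l in ("battery_top","battery","lamp_recess","lamp","lamp_grip","lamp_head"):
    for o in eyes.landmark_of(p,l): print(n,l,round(o["p"],2),np.round(o["xy"],1))
# overlays: fitted lamp edges
ims=[]
for n,p in P.items():
    im=cv2.resize(p["image"],None,fx=4,fy=4,interpolation=2)
    R=Ro.from_euler("z",-14,degrees=True).as_matrix()
    def L(pts,c):
        q=np.array([proj(p,R@np.array(x)+[.489,.102,0]) for x in pts])*4+1.5
        cv2.polylines(im,[q.round().astype(np.int32)],True,c,1)
    L([(-.045,-.095,.046),(.045,-.095,.046),(.045,.095,.046),(-.045,.095,.046)],(255,0,0))
    L([(-.019,-.075,.046),(.019,-.075,.046),(.019,-.015,.046),(-.019,-.015,.046)],(0,255,0))
    L([(-.02,.015,.099),(.02,.015,.099),(.02,.075,.099),(-.02,.075,.099)],(255,255,0))
    c=(proj(p,[.489,.09,.06])*4).astype(int); ims.append(im[c[1]-200:c[1]+200,c[0]-195:c[0]+195])
cv2.imwrite("pics/ins.png",cv2.cvtColor(np.hstack(ims),4))
E
```

```text
t 6.475 pos [0.4795 0.0549 0.1347] j [ 0.46  0.15 -0.71  1.91  0.11  1.12 -0.54] w 0.0338 F [-0.6 -0.4 -1.5]
shift [ 0.0134 -0.011   0.2735] turn [ 0.0002  0.0003 -0.0001]
top battery_top 0.8 [415.8 235.7]
top battery_top 0.67 [487.8 190.7]
top battery_top 0.58 [437.3 189. ]
top battery 0.72 [434.3 190.5]
top battery 0.69 [480.3 195.8]
top lamp_recess 0.86 [279.6 246.4]
top lamp_recess 0.31 [250.  248.3]
top lamp 0.93 [265.5 253.3]
top lamp_grip 0.7 [247.2 246.9]
top lamp_head 0.92 [249.1 245.9]
side battery_top 0.97 [385.1 361.5]
side battery_top 0.72 [391.2 323.5]
side battery_top 0.59 [326.6 301.7]
side battery_top 0.52 [324.1 197.9]
side battery 0.77 [389.6 333.8]
side battery 0.72 [387.8 377.9]
side battery 0.71 [326.8 317.2]
side battery 0.66 [323.2 213.4]
side lamp_recess 0.67 [320.4 224.4]
side lamp 0.77 [322.4 230.9]
side lamp_grip 0.63 [320.1 206.1]
side lamp_grip 0.3 [319.2 225.3]
side lamp_head 0.31 [295.5 270.9]
```

View pics/ins.png

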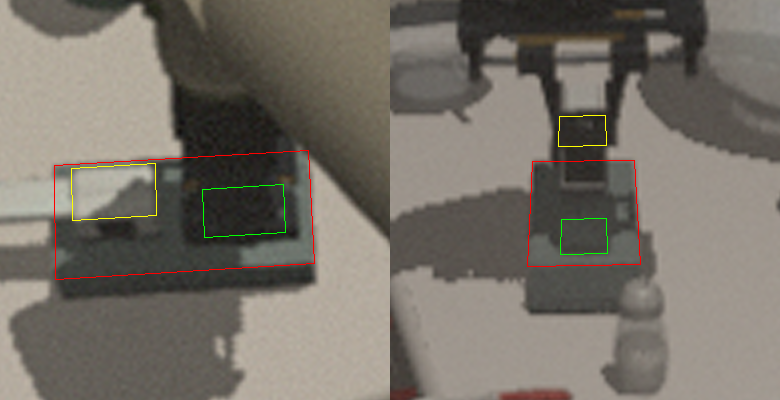

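The top view shows the base outline fit lying on the slab (recess about (244,212) in the crop), with the held block above it and slightly short in y. I'll use the relative block-to-lamp vector, which agrees between cameras to about 2 mm. The target TCP is then ≈(0.4788,0.0608).

```bash
python3 - <<'E'
from h import *
go([.4788,.0608,.076],-14.1)
E
```

```text
t 7.075 pos [0.4792 0.0565 0.1345] j [ 0.46  0.15 -0.71  1.91  0.11  1.12 -0.54] w 0.034 F [-0.3  0.2 -1.7]
shift [ 0.0202 -0.0071  0.2926] turn [-0.      0.0001  0.0025]
```

play_rows --pt "0.02 -0.007 0.1 0 0 0.0025 20" --pt "0.02 -0.007 0.2 0 0 0.0025 20" --pt "0.02 -0.007 0.29 0 0 0.0025 20" --pt "0.02 -0.007 0.29 0 0 0.0025 20" --pt "0.02 -0.007 0.29 0 0 0.0025 20"

```text
time: 7.7
ee_pos: [0.4793, 0.0609, 0.0771]
eef_rot: [0.789, 0.615, 0.0, 0.0]
ft_force: [-0.0, 0.1, -2.2]
width: 0.0334
```

```bash
python3 - <<'E'
from h import *
P={n:eyes.camera(n) for n in("top","side")}
go([.4788,.0608,.076],-14.1)
ims=[]
R=Ro.from_euler("z",-14.1,degrees=True).as_matrix()
for n,p in P.items():
    im=cv2.resize(p["image"],None,fx=6,fy=6,interpolation=2)
    c=(proj(p,[.48,.05,.06])*6).astype(int); ims.append(im[c[1]-200:c[1]+200,c[0]-195:c[0]+195])
cv2.imwrite("pics/ins2.png",cv2.cvtColor(np.hstack(ims),4))
E
```

```text
t 7.8 pos [0.4794 0.0608 0.0773] j [ 0.43  0.23 -0.71  1.96  0.18  1.01 -0.61] w 0.0336 F [-1.   0.4 -1. ]
shift [-0.0008 -0.0031  0.0065] turn [ 0.0008 -0.0002 -0.0001]
```

View pics/ins2.png

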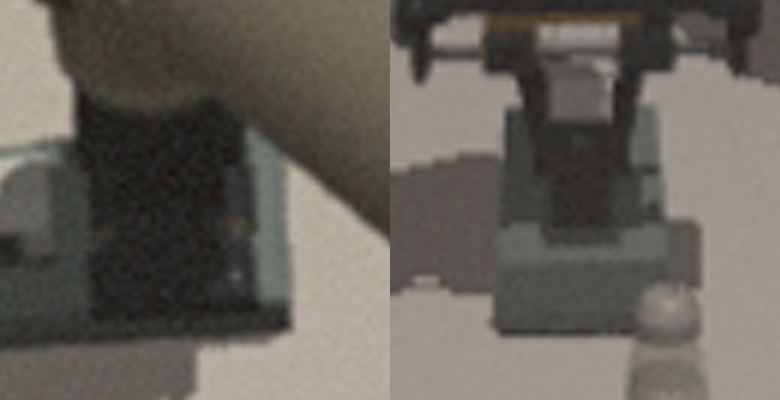

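The side view shows the block hovering over the recess, centred between the slab edges (x≈585 against 581). I'll go down gently and watch the force.

play_rows --pt "0 -0.003 0.02 0 0 0 20" --pt "0 -0.003 0.04 0 0 0 20" --pt "0 -0.003 0.055 0 0 0 20" --pt "0 -0.003 0.07 0 0 0 20" --pt "0 -0.003 0.07 0 0 0 20"

```text
time: 8.43
ee_pos: [0.4781, 0.0609, 0.0623]
eef_rot: [0.789, 0.615, -0.0, -0.0]
ft_force: [-0.2, 0.1, -2.3]
width: 0.0336
```

Free entry: 8 mm in with no force. Continuing.

play_rows --pt "0 0 0.02 0 0 0 20" --pt "0 0 0.04 0 0 0 20" --pt "0 0 0.055 0 0 0 20" --pt "0 0 0.068 0 0 0 20" --pt "0 0 0.068 0 0 0 20"

```text
time: 9.05
ee_pos: [0.4781, 0.0609, 0.0487]
eef_rot: [0.789, 0.615, -0.0, -0.0]
ft_force: [0.5, -0.6, -1.2]
width: 0.0338
```

play_rows --pt "0 0 0 0 0 0 75" --pt "0 0 0 0 0 0 75" --pt "0 0 0 0 0 0 75" --pt "0 0 0 0 0 0 75" --pt "0 0 0 0 0 0 75"

```text
time: 9.68
ee_pos: [0.4783, 0.0609, 0.049]
eef_rot: [0.789, 0.615, 0.0, 0.0]
ft_force: [-0.2, -0.5, 0.5]
width: 0.0648
```

play_rows --pt "0 0 -0.1 0 0 0 75" --pt "0 0 -0.15 0 0 0 0" --pt "0 0 -0.15 0 0 0 0" --pt "0 0 -0.15 0 0 0 0" --pt "0 0 -0.15 0 0 0 0"

```text
time: 10.3
ee_pos: [0.4779, 0.0608, 0.0784]
eef_rot: [0.789, 0.615, -0.0, -0.0]
ft_force: [-0.8, 0.4, -1.2]
width: 0.033
```

play_rows --pt "0 0 0 0 0 0 0" --pt "0 0 0 0 0 0 0" --pt "0 0 0 0 0 0 0" --pt "0 0 0 0 0 0 0" --pt "0 0 0 0 0 0 0"

```text
time: 10.92
ee_pos: [0.4783, 0.0609, 0.0789]
eef_rot: [0.789, 0.615, -0.0, 0.0]
ft_force: [0.1, 0.8, 0.7]
width: 0.0003
```

```bash
python3 - <<'E'
from h import *
P={n:eyes.camera(n) for n in("top","side")}
go([.4788,.0608,.062],-14.1)
ims=[]
for n,p in P.items():
    for l in("battery_top","lamp_recess"):
        print(n,l,proj(p,[.4788,.0608,.06]),[(round(o["p"],2),np.round(o["xy"],1),onz(p,o["xy"],.06 if l[0]=="b" else .046).round(4)) for o in eyes.landmark_of(p,l)])
    im=cv2.resize(p["image"],None,fx=6,fy=6,interpolation=2)
    c=(proj(p,[.48,.05,.06])*6).astype(int); ims.append(im[c[1]-200:c[1]+200,c[0]-195:c[0]+195])
cv2.imwrite("pics/ins3.png",cv2.cvtColor(np.hstack(ims),4))
E
```

```text
t 11.025 pos [0.4783 0.0608 0.0789] j [ 0.43  0.23 -0.71  1.96  0.18  1.01 -0.61] w 0.0005 F [-0.8 -0.2  0.1]
shift [0.0004 0.0026 0.0847] turn [ 0.      0.0001 -0.0001]
top battery_top [280.15996322 244.27409774] [(0.87, array([417.2, 234.8]), array([ 0.385 , -0.3338,  0.06  ])), (0.73, array([433.1, 190.2]), array([ 0.5073, -0.4339,  0.06  ])), (0.54, array([485.4, 191.6]), array([ 0.4546, -0.5842,  0.06  ]))]
top lamp_recess [280.15996322 244.27409774] [(0.71, array([152.9, 304.6]), array([0.4173, 0.4563, 0.046 ])), (0.65, array([279.2, 244.6]), array([0.4841, 0.0631, 0.046 ]))]
side battery_top [321.206146   221.91636787] [(0.86, array([383.9, 360.7]), array([ 0.4512, -0.5963,  0.06  ])), (0.86, array([391.9, 323.3]), array([ 0.5131, -0.4839,  0.06  ])), (0.64, array([325.4, 300.2]), array([ 0.3846, -0.354 ,  0.06  ])), (0.46, array([321.2, 220.6]), array([0.4811, 0.0698, 0.06  ]))]
side lamp_recess [321.206146   221.91636787] [(0.89, array([321.5, 226.5]), array([0.4781, 0.0552, 0.046 ]))]
```

View pics/ins3.png

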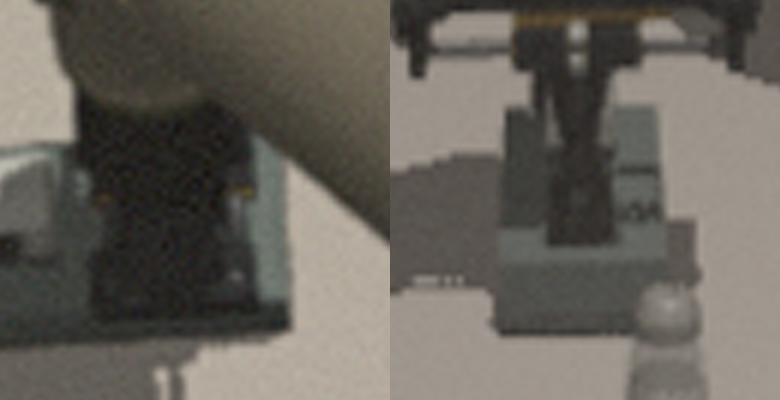

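The side view shows the block standing proud in the recess (top of the block at ≈(580,150)–(548–612,240)), with the fingers closed above it. Now I press it down.

play_rows --pt "0 0 0.05 0 0 0 0" --pt "0 0 0.09 0 0 0 0" --pt "0 0 0.11 0 0 0 0" --pt "0 0 0.13 0 0 0 0" --pt "0 0 0.145 0 0 0 0"

```text
time: 11.85
ee_pos: [0.4781, 0.0608, 0.0497]
eef_rot: [0.789, 0.615, -0.0, -0.0]
ft_force: [-1.6, -0.9, 4.5]
width: 0.0006
```

play_rows --pt "0 0 0.01 0 0 0 0" --pt "0 0 0.015 0 0 0 0" --pt "0 0 0.02 0 0 0 0" --pt "0 0 0.02 0 0 0 0"

```text
time: 12.35
ee_pos: [0.4783, 0.0608, 0.0464]
eef_rot: [0.789, 0.615, -0.0, 0.0]
ft_force: [-5.4, -2.2, 10.8]
width: 0.0001
```

play_rows --pt "0 0 0.01 0 0 0 0" --pt "0 0 0.015 0 0 0 0" --pt "0 0 0.015 0 0 0 0"

```text
time: 12.72
ee_pos: [0.479, 0.0609, 0.046]
eef_rot: [0.789, 0.615, -0.0, 0.001]
ft_force: [-18.5, -3.2, 47.4]
width: 0.0006
```

Hard stop at z=0.046 with 47 N. I lift off and move over the head.

play_rows --pt "0 0 -0.1 0 0 0 0" --pt "0 0 -0.3 0 0 0 100" --pt "0 0 -0.5 0 0 0 100" --pt "0 0 -0.5 0 0 0 100" --pt "0 0 -0.5 0 0 0 100"

```text
time: 13.35
ee_pos: [0.4781, 0.0608, 0.1424]
eef_rot: [0.789, 0.615, -0.0, 0.0]
ft_force: [-0.1, -0.9, 0.5]
width: 0.0323
```

```bash
python3 - <<'E'
from h import *
# lamp origin implied by recess TCP (.4785,.0608)
R=Ro.from_euler("z",-14.1,degrees=True).as_matrix()
g=np.array([.4785,.0608,0])+R@[0,.09,0]; print("grip",g)
go([g[0],g[1],.146],-14.1)
P={n:eyes.camera(n) for n in("top","side")}
for n,p in P.items():
    for l in("lamp_grip",):
        print(n,l,proj(p,[g[0],g[1],.081]),[(round(o["p"],2),np.round(o["xy"],1),onz(p,o["xy"],.081).round(4)) for o in eyes.landmark_of(p,l)])
E
```

```text
grip [0.50042535 0.14808848 0.        ]
t 13.35 pos [0.4781 0.0608 0.1424] j [ 0.46  0.14 -0.73  1.9   0.1   1.14 -0.55] w 0.0323 F [-0.1 -0.9  0.5]
shift [ 0.4507  0.0017 -0.0183] turn [-0.      0.0001 -0.0001]
top lamp_grip [248.67901338 243.53954403] [(0.81, array([247.5, 244.5]), array([0.4986, 0.1521, 0.081 ]))]
side lamp_grip [320.95504052 204.16027843] [(0.53, array([321.3, 204.5]), array([0.5009, 0.1452, 0.081 ]))]
```

play_rows --pt "0.2 0 -0.02 0 0 0 100" --pt "0.4 0 -0.02 0 0 0 100" --pt "0.45 0 -0.02 0 0 0 100" --pt "0.45 0 -0.02 0 0 0 100" --pt "0.45 0 -0.02 0 0 0 100"

```text
time: 14.18
ee_pos: [0.5001, 0.1467, 0.1465]
eef_rot: [0.789, 0.614, -0.001, 0.0]
ft_force: [0.4, 0.1, -0.5]
width: 0.0861
```

play_rows --pt "0 0 0 0 0 0 100" --pt "0 0 0 0 0 0 100" --pt "0 0 0 0 0 0 100"

```text
time: 14.55
ee_pos: [0.5003, 0.1479, 0.147]
eef_rot: [0.789, 0.615, 0.0, 0.0]
ft_force: [0.5, -0.0, -0.1]
width: 0.0873
```

```bash
python3 - <<'E'
from h import *
p=eyes.camera("side");q=eyes.camera("top")
ims=[]
for p in(q,p):
    im=cv2.resize(p["image"],None,fx=6,fy=6,interpolation=2)
    c=(proj(p,[.49,.1,.06])*6).astype(int); ims.append(im[c[1]-200:c[1]+200,c[0]-195:c[0]+195])
cv2.imwrite("pics/flush.png",cv2.cvtColor(np.hstack(ims),4))
go([.5000,.1481,.062],-14.1)
E
```

```text
t 14.65 pos [0.5002 0.148  0.147 ] j [ 0.31  0.25 -0.77  1.8   0.19  1.17 -0.76] w 0.0869 F [-0.1  0.4 -0.3]
shift [ 1.000e-04 -1.300e-03  4.249e-01] turn [ 0.0001  0.0001 -0.0002]
```

View pics/flush.png

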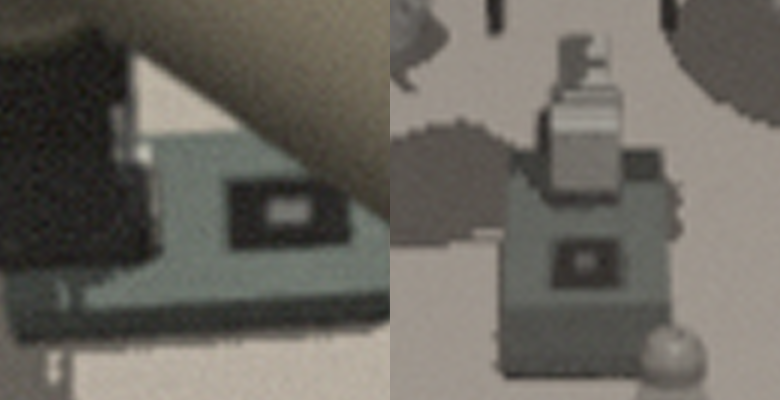

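Both views show the block flush in the base (top ≈(288,212), side ≈(586,265)), and the open fingers straddle the head symmetrically. Next I go down and squeeze.

play_rows --pt "0 0 0.1 0 0 0 100" --pt "0 0 0.2 0 0 0 100" --pt "0 0 0.3 0 0 0 100" --pt "0 0 0.4 0 0 0 100" --pt "0 0 0.425 0 0 0 100"

```text
time: 15.28
ee_pos: [0.4994, 0.148, 0.0604]
eef_rot: [0.789, 0.615, -0.001, -0.001]
ft_force: [-0.2, 0.2, 0.8]
width: 0.0872
```

play_rows --pt "0 0 0 0 0 0 20" --pt "0 0 0 0 0 0 20" --pt "0 0 0 0 0 0 20" --pt "0 0 0 0 0 0 20" --pt "0 0 0 0 0 0 20" --squeeze 40

```text
time: 15.9
ee_pos: [0.4998, 0.1484, 0.0621]
eef_rot: [0.789, 0.615, -0.0, -0.0]
ft_force: [-3.9, -0.0, 2.9]
width: 0.0451
```

play_rows --pt "0 0 0 0 0 0 20" --pt "0 0 0 0 0 0 20" --pt "0 0 0 0 0 0 20"

```text
time: 16.27
ee_pos: [0.5003, 0.1482, 0.062]
eef_rot: [0.789, 0.615, 0.0, 0.0]
ft_force: [-0.4, -0.4, 1.1]
width: 0.0403
```

Opening 40 mm, so the button is fully in. I draw it up to the first stop and then past it.

play_rows --pt "0 0 -0.05 0 0 0 20" --pt "0 0 -0.1 0 0 0 20" --pt "0 0 -0.15 0 0 0 20" --pt "0 0 -0.2 0 0 0 20" --pt "0 0 -0.2 0 0 0 20"

```text
time: 16.9
ee_pos: [0.5002, 0.1482, 0.1026]
eef_rot: [0.789, 0.615, 0.0, 0.0]
ft_force: [0.3, 1.6, -3.9]
width: 0.0402
```

play_rows --pt "0 0 -0.05 0 0 0 20" --pt "0 0 -0.1 0 0 0 20" --pt "0 0 -0.15 0 0 0 20" --pt "0 0 -0.2 0 0 0 20" --pt "0 0 -0.23 0 0 0 20"

```text
time: 17.52
ee_pos: [0.5, 0.1481, 0.1484]
eef_rot: [0.789, 0.615, -0.0, 0.0]
ft_force: [2.4, 1.5, -10.2]
width: 0.0402
```

play_rows --pt "0 0 -0.01 0 0 0 20" --pt "0 0 -0.02 0 0 0 20" --pt "0 0 -0.022 0 0 0 20" --pt "0 0 -0.022 0 0 0 20"

```text
time: 18.02
ee_pos: [0.5001, 0.1481, 0.1522]
eef_rot: [0.789, 0.615, -0.0, -0.0]
ft_force: [1.9, 0.9, -9.4]
width: 0.0402
```

play_rows --pt "0 0 -0.005 0 0 0 20" --pt "0 0 -0.008 0 0 0 20" --pt "0 0 -0.008 0 0 0 20"

```text
time: 18.4
ee_pos: [0.4997, 0.1479, 0.1525]
eef_rot: [0.789, 0.615, -0.001, -0.0]
ft_force: [6.5, 2.8, -25.8]
width: 0.0404
```

The hard stop is felt at +90 mm (26 N). I'll check that it holds and take a last look.

play_rows --pt "0 0 0 0 0 0 20" --pt "0 0 0 0 0 0 20" --pt "0 0 0 0 0 0 20" --pt "0 0 0 0 0 0 20"

```text
time: 18.9
ee_pos: [0.4997, 0.1479, 0.1525]
eef_rot: [0.789, 0.615, -0.001, -0.0]
ft_force: [5.5, 2.1, -24.9]
width: 0.0403
```

```bash
python3 - <<'E'
from h import *
g=[.5,.148]
for n in("side","top"):
    p=eyes.camera(n)
    print(n,"grip exp",proj(p,[*g,.171]),[(round(o["p"],2),np.round(o["xy"],1)) for o in eyes.landmark_of(p,"lamp_grip")])
    if n=="side": save(p,"end.png",(250,130,410,330),3)
go([.5,.148,.1525],-14.1)
E
```

```text
side grip exp [320.34177444 179.73283633] [(0.66, array([320.6, 179.8])), (0.66, array([323.2, 238.6]))]
top grip exp [244.93322278 231.81326701] []
t 19.1 pos [0.4997 0.1479 0.1525] j [ 0.32  0.24 -0.78  1.79  0.18  1.18 -0.76] w 0.0404 F [  5.2   2.2 -25.3]
shift [ 0.0009  0.0011 -0.    ] turn [-0.0009  0.0002 -0.    ]
```

View pics/end.png

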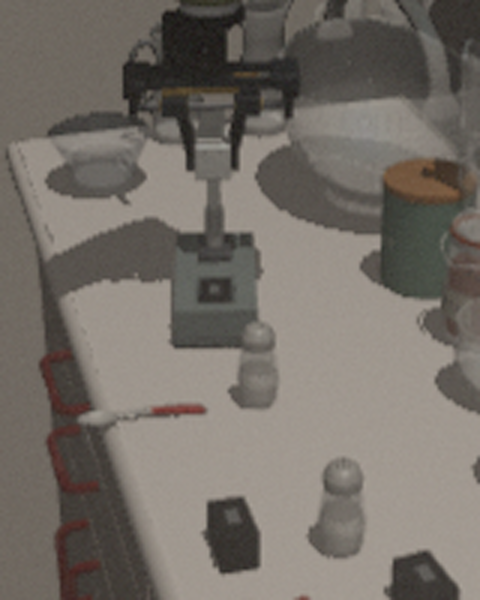

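The last picture shows the head gripped at (213,155) with both mast tubes out. The block is flush at (215,290), and the mills, spoon and cup are where they were. I'm handing in.

```bash
python3 -c "
from h import *
print(job.close_job())"
```

```text
the job is handed in; nothing more can be done
None
```

The lamp is ready and the job is handed in at about 19 s of the 59 s allowed; handing in gives no verdict.

- **Battery:** I put the leftmost of the four look-alike blocks into the recess with the lamp down. I pressed it to the hard stop, with the TCP at z = 0.046 m and a peak of 47 N through the fingertips. Pictures from both cameras show it flush.
- **Head:** The grip closed to 40 mm, so the button was fully in. I drew the head up against about 4 N and then about 10 N, to a firm stop at +90 mm. It is still gripped there with 40 N, under a steady upward pull of about 25 N.
- **Last checks:** The side camera found the grip point within 0.3 px of where the fully extended position puts it. The top camera could not confirm this, as it reported no grip point there. The last picture shows both mills, the spoon and the cup standing as before. I compared those by eye only.

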